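# Refit the touch covers on a battery junction box

## Task

The bare live parts of the battery junction box on the bench must be made touch-safe: pick the four orange covers off the mat one after another and put each over its own part, the long one on the fuse, the short low one on the current shunt, the square one on the relay and the round one on the terminal post. Set each down without dropping it, centred over its part, in line with the white pad beneath and sitting flat on it all round. Leave the screwdriver and the bracket where they lie.

Things in the scene. Friction and masses are not known exactly. Their poses are not given: they have to be found in the camera images.
- cover_long: Long touch cover: orange plastic box shell, open below, 2.5 mm walls, five dark slots on top, 55 mm wide (x), 121 mm long (y), 50 mm high outside. Lies open side down on a grey mat (top at z = 0.003). Origin: centre of its open lower rim, z up. Pinch it across its width. 75 g.
- cover_short: Short, low touch cover: orange plastic box shell, open below, 2.5 mm walls, three dark slots on top, 51 mm wide (x), 99 mm long (y), 32 mm high outside. Lies open side down on a grey mat (top at z = 0.003). Origin: centre of its open lower rim, z up. Pinch it across its width. 50 g.
- cover_square: Square, tall touch cover: orange plastic box shell, open below, 2.5 mm walls, two dark slots on top, 60 by 60 mm, 62 mm high outside. Lies open side down on a grey mat (top at z = 0.003). Origin: centre of its open lower rim, z up. Pinch it across either pair of sides. 65 g.
- cover_round: Round touch cover: an upturned orange plastic cup, 50 mm outside diameter, 52 mm high, 2.5 mm wall. Lies open side down on a grey mat (top at z = 0.003). Origin: centre of its open lower rim, z up. 45 g.
- fuse: Main fuse: white barrel with steel end caps and bolted copper tabs, 31 mm wide, 98 mm long (y), top 37 mm above the origin, on a white pad 71 mm (x) by 137 mm (y). Fixed on the black carrier (walls 20 mm high); origin under the middle of the 4 mm thick pad (10 mm above the bench), z up: a seated cover's rim is 4 mm above it. Takes the long cover along y, 9 mm to spare each side.
- shunt: Current shunt: two copper blocks with nuts, joined by dark strips, 28 mm wide, 76 mm long (y), top 28 mm above the origin, on a white pad 67 mm (x) by 115 mm (y). Fixed on the black carrier (walls 20 mm high); origin under the middle of the 4 mm thick pad (10 mm above the bench), z up: a seated cover's rim is 4 mm above it. Takes the short cover along y, 9 mm to spare each side.
- relay: Precharge relay: black box 36 by 36 mm with two nuts and a barrier on top, 52 mm high from the origin, on a white pad 76 by 76 mm. Fixed on the black carrier (walls 20 mm high); origin under the middle of the 4 mm thick pad (10 mm above the bench), z up: a seated cover's rim is 4 mm above it. Takes the square cover, any quarter turn, 9 mm to spare each side.
- post: Terminal post: round black insulator 26 mm in diameter with brass nut and stud, top 42 mm above the origin, on a round white pad 66 mm in diameter. Fixed on the black carrier (walls 20 mm high); origin under the middle of the 4 mm thick pad (10 mm above the bench), z up: a seated cover's rim is 4 mm above it. Takes the round cover at any turn, 9 mm to spare all round.
- screwdriver: Bystander: insulated screwdriver, orange handle 100 mm long and 27 mm thick, black shaft, 200 mm in all, lying on the mat along its y (tip to +y); origin on its underside where shaft meets handle. Leave alone.
- bracket: Bystander: dark steel angle bracket, 150 mm long (y), 30 mm wide (x), 25 mm high, lying on the mat; origin under the middle of its foot. Leave alone.
There are look-alikes about, which are no part of the job. Leave any green or pink look-alike of the cover_square alone. What is shaped like the cover_long but green or yellow is not meant.

How it is judged:
By the outcome, as a careful person would: the job done as asked, in the order asked, and still so for the second after the job is handed in, with the robot touching nothing.
It also fails if it takes over 120 s, if anything falls off the work surface, if the arm or the gripper's body presses on something with over 40 N, if the wrist force passes 120 N, or if a joint passes its speed limit or range.

## Robot

A 6-joint arm with a two-finger parallel gripper is mounted at the origin on the work surface. World frame = base frame: x ahead of the robot, y to its left, z up, the work surface at z = 0. Lengths are in mm, angles in rad, forces in N, time in s.
With the tool pointing down it reaches from about 350 to 950 mm from the base axis. Payload 17.4 kg.
Tool frame: the origin (TCP) lies at the very end of the fingers, on their centre line; the grasp point (between the pads) lies 19 mm behind it; z points along the fingers, y is the line along which they close (so a half turn about z gives the same grasp; the last joint's range is limited). The gripper opens to 93 mm and grips with 3 to 60 N. Pads are 15 mm wide; open, the fingers measure 128 mm over their backs; the gripper's body (75 mm by 188 mm) begins 65 mm behind the grasp point.
Start: joints at [1.249, 0.116, 1.442, -0, 1.584, -0.038], TCP at [189.012, 648.002, 218.646] pointing down, gripper open.
Joint ranges: [-2.83, 2.83], [-0.83, 2.19], [0.07, 2.5], [-1.14, 4.28], [0.01, 3], [-2.97, 2.97]. Speed limits (rad/s): [1.89, 1.89, 2.22, 3.14, 3.14, 3.14].

## Interface

Orientations are given as a unit quaternion [x, y, z, w].
In Python, from station import manip gives the robot as it stands.
- The arm moves only by the tool step_arm, never from a script. Its argument "rows" is a list of rows, each an object of numbers: "x", "y", "z": the shift along the tool's x, y, z in mm; "spin": the turn about the tool's z in rad. A call has 1 to 12 rows; each row is the pose to reach, as a shift and turn from the pose commanded when the call began, along the tool's axes at that moment; what a row does not reach only later rows make up. A row lasts 1/8 s, in which the tool goes at most 62.5 mm and 10.7 degrees, less where a joint would pass 70% of its speed; a pose out of reach is approached as far as the arm can. A call with a gripper value outside its range is refused whole. "grip" is the closure, from 0 (fully open) to 1 (shut), set as the call begins (left out, the last holds). The fingers move at their own pace and stop on an object; "force" is the grip in N (left out, the last holds). Time passes only in rows, so rows that repeat a pose let the fingers close. It gives the time, the measured TCP pose, the force, the opening and the grip force at its end, in the units of the state.
- manip.sense(): the state, without advancing time (a new reading comes with each control period).
- manip.snapshot(name): name is "side" or "top" or "wrist"; returns the picture (400x640x3 uint8, red, green, blue); there is no depth.
- manip.calibration(name): a dict with "K" (3x3 intrinsics, pixels), "k1" (the pictures are not rectified: a ray, as slopes to the right and down, at radius r is drawn at 1 + k1 r^2 times it, then the intrinsics apply), "R" (3x3) and "t" (3): a world point X has camera coordinates R X + t. Camera axes: x right, y down, z forward; pixel columns grow to the right and rows downward; lengths in mm; the calibration is good to about 2 mm. A picture is of the moment at which its call begins: read the wrist's pose just before it. calibration takes no time and is no camera call; for the wrist camera it gives the pose at the moment of the call.
- manip.job_done(): hands the job in; it is judged then, once.
Trained networks look in the newest picture that a camera, given by its name, has taken for a name from the list of things; names that differ only in an ending like _2 or _b are one class to them, and where a whole thing is asked for, a point or a joint stands for the part that bears it (a point fixed in the world has none). Each returns a list of dicts, best first, with "conf" (0 to 1); they miss things now and then, are a little off and sometimes report something else, mostly with a low value. They report only what shows in the picture. A call takes as long as a camera call. They do not tell look-alikes from the thing itself.
- manip.masks_of(camera, target): "region" (400x640 bool, what is visible of it).
- manip.spot_point(camera, target): "point" ([x, y, z] in mm, in the coordinates of the camera as it stood for that picture, good to about 4 mm: a listed point, or the origin of a listed thing).
The state is a dict: "t": time; "joint_positions": joint angles; "qvel": joint speeds; "effort": joint torques, N m; "position": TCP position; "ee_rot": TCP orientation; "wrist_force": force on the tool from outside, world axes, zero at the start; "wrist_torque": the same for the moment, N m; "grip_width": finger opening in mm; "grip_force": force on a finger pad.
Only numpy, scipy, OpenCV 4.12 (cv2) and the standard library are available. Lean on these libraries where they do the work, as an engineer would, in place of code of your own. Each camera call takes 0.05 s, during which the arm holds its last target. There are 200 camera calls.

## Working session

There is one attempt and no reset: what is moved stays moved. The work goes in short steps, Python scripts to look and compute and a tool call to move; the robot and the scene stay as the last step left them, time stands still between calls to the robot, and variables do not carry over. Pictures are saved under pics/ and viewed, at most 14 in all, crops included, and the job is handed in when it is done.

Besides the shell and the picture viewer there is one more tool, called after "Call:" by a JSON object that holds its "name" and its "arguments". step_arm: Moves the arm, as the interface text tells. Its arguments: {"type":"object","properties":{"rows":{"type":"array","items":{"type":"object","properties":{"x":{"type":"number"},"y":{"type":"number"},"z":{"type":"number"},"spin":{"type":"number"}}}},"grip":{"type":"number"},"force":{"type":"number"}},"required":["rows"]}

```bash
mkdir -p pics; ls
cat > h.py <<'E'
import numpy as np, cv2
from station import manip
def snap(c,f=None):
    im=np.array(manip.snapshot(c))
    if f: cv2.imwrite('pics/'+f,im[:,:,::-1])
    return im
def w(c,p,cal=None):
    cal=cal or manip.calibration(c); return np.array(cal['R']).T@(np.array(p)-np.array(cal['t']))
def proj(c,X,cal=None):
    cal=cal or manip.calibration(c); K=np.array(cal['K'])
    p=(np.array(cal['R'])@np.array(X,float).T).T+np.array(cal['t']); s=p[:,:2]/p[:,2:]
    s=s*(1+cal['k1']*(s**2).sum(1,keepdims=True)); return s*[K[0,0],K[1,1]]+K[:2,2]
def ray(c,uv,z,cal=None):
    cal=cal or manip.calibration(c); K=np.array(cal['K']); uv=np.atleast_2d(np.array(uv,float))
    d=(uv-K[:2,2])/[K[0,0],K[1,1]]; s=d.copy()
    for _ in range(20): s=d/(1+cal['k1']*(s**2).sum(1,keepdims=True))
    R=np.array(cal['R']); o=-R.T@np.array(cal['t']); v=np.c_[s,np.ones(len(s))]@R
    return o+v*((z-o[2])/v[:,2])[:,None]
E
python3 - <<'E'
from h import *
s=manip.sense();print(s)
for c in ['top','side']:
    snap(c,c+'0.png'); cal=manip.calibration(c)
    print(c,-np.array(cal['R']).T@np.array(cal['t']))
    for n in ['cover_long','cover_short','cover_square','cover_round','fuse','shunt','relay','post','screwdriver','bracket']:
        for d in manip.spot_point(c,n): 
            X=w(c,d['point'],cal); print(c,n,round(d['conf'],2),X.round(),proj(c,[X],cal).round())
E
```

```text
pics
{'t': 0.0, 'joint_positions': array([ 1.24918514e+00,  1.16485830e-01,  1.44224679e+00, -2.45710371e-05,
        1.58398579e+00, -3.77927974e-02]), 'qvel': array([-0.00075312,  0.00173178, -0.00174292,  0.00037842, -0.0028798 ,
       -0.00035781]), 'effort': array([-9.43719788e-04, -7.21242714e+01, -6.22630477e+01,  7.79241929e-02,
        2.34938564e-02, -8.50933634e-05]), 'position': array([188.96530264, 647.80768379, 217.91675479]), 'ee_rot': array([ 1.41433505e-01,  9.89947598e-01, -5.56008485e-04, -8.85198352e-05]), 'wrist_force': array([-0.36333214, -0.07425028,  0.76680796]), 'wrist_torque': array([-0.01345086,  0.01287717,  0.02836481]), 'grip_force': 0.0, 'grip_width': 93.25209455147895}
top [ 305.92223943   87.98478607 1335.40934153]
top cover_long 0.8 [ 274. -227.   -3.] [[436. 275.]]
top cover_long 0.78 [558. 492.   2.] [[170. 177.]]
top cover_long 0.71 [570. 147.   2.] [[295. 170.]]
top cover_long 0.33 [349. 256.   3.] [[256. 251.]]
top cover_short 0.75 [578. 300.   1.] [[240. 169.]]
top cover_square 0.97 [407. 490.  -1.] [[170. 232.]]
top cover_square 0.76 [436. 2
[... 601 characters left out ...]
568. 151.   7.] [[336. 177.]]
side cover_long 0.19 [ 579. -116.   11.] [[424. 228.]]
side cover_short 0.6 [577. 303.   2.] [[298. 151.]]
side cover_square 0.68 [246. 270.  -1.] [[203. 218.]]
side cover_square 0.58 [432. 294.   5.] [[258. 176.]]
side cover_square 0.17 [ 469. -279.   10.] [[455. 297.]]
side cover_round 0.92 [440. 138.   5.] [[302. 204.]]
side fuse 0.96 [ 473. -279.   13.] [[457. 294.]]
side shunt 0.86 [ 580. -115.   11.] [[424. 227.]]
side relay 0.97 [ 591. -273.   10.] [[486. 262.]]
side post 0.73 [ 469. -118.    9.] [[393. 255.]]
side post 0.43 [568. 151.   7.] [[336. 177.]]
side screwdriver 0.79 [679. 242.   7.] [[341. 144.]]
side bracket 0.55 [343. 259.   1.] [[238. 200.]]
```

View pics/top0.png

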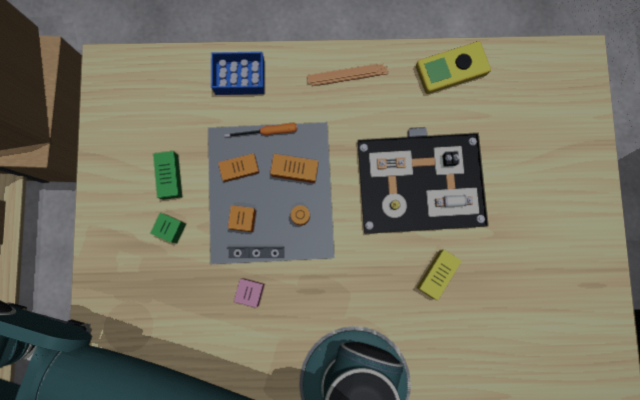

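View pics/side0.png

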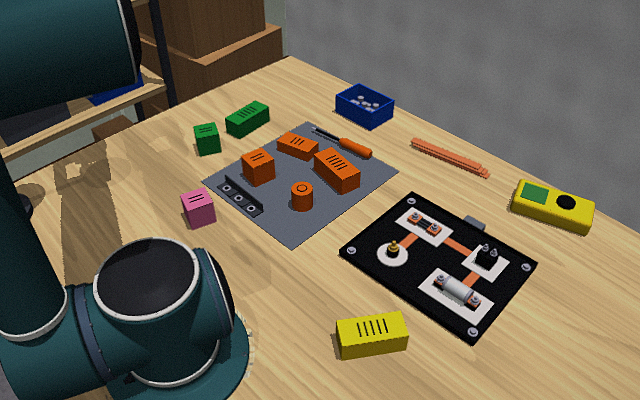

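Orange covers on the mat: long (295,168), short (239,167), square (242,218), round (300,215). Green, pink and yellow look-alikes are off the mat. On the carrier: shunt (390,163), relay (449,160), post (394,205), fuse (453,202). Next I'll look closer with the wrist camera.

```bash
cat >> h.py <<'E'
from scipy.spatial.transform import Rotation as Rn
def go(x,y,z,yaw=None):
    "tool shift to world TCP; yaw = world angle of tool y axis (mod pi)"
    s=manip.sense(); R=Rn.from_quat(s['ee_rot']).as_matrix(); yc=np.arctan2(R[1,1],R[0,1])
    d=R.T@(np.array([x,y,z])-s['position']); sp=0
    if yaw is not None:
        sp=(yc-yaw+np.pi/2)%np.pi-np.pi/2
        q6=s['joint_positions'][5]; q1n=np.arctan2(y,x)
        for k in (0,np.pi,-np.pi):
            q=q1n-(yc-sp-k); q=(q+np.pi)%(2*np.pi)-np.pi
            print('option spin',round(sp+k,3),'q6',round(q,2))
    print('shift',d.round(1),'yaw now',round(yc,3),'pos',s['position'].round(1))
E
python3 -c "
from h import *
go(505,180,420,0)
cal=manip.calibration('wrist');s=manip.sense();R=Rn.from_quat(s['ee_rot']).as_matrix()
o=-np.array(cal['R']).T@np.array(cal['t']);print('cam in tool',R.T@(o-s['position']),(np.array(cal['R'])@R).round(2),cal['K'])"
```

```text
option spin 1.287 q6 0.34
option spin 4.429 q6 -2.8
option spin -1.855 q6 -2.8
shift [-434.4 -360.8 -201.4] yaw now 1.287 pos [189.  648.  218.6]
cam in tool [ 8.07259200e+01 -9.83206031e-02 -1.66203598e+02] [[-0.    1.    0.  ]
 [-0.96 -0.   -0.29]
 [-0.29 -0.    0.96]] [[324.55186072   0.         319.35745813]
 [  0.         324.55186072 199.80275128]
 [  0.           0.           1.        ]]
```

```bash
python3 -c "
from h import *
go(505,235,240,0)"
```

```text
option spin 1.287 q6 0.44
option spin 4.429 q6 -2.71
option spin -1.855 q6 -2.71
shift [-419.  -308.   -21.4] yaw now 1.287 pos [189.  648.  218.6]
```

Call:
{"name": "step_arm", "arguments": {"rows": [{"x": -419,"y": -308,"z": -21,"spin": 1.287},{"x": -419,"y": -308,"z": -21,"spin": 1.287},{"x": -419,"y": -308,"z": -21,"spin": 1.287},{"x": -419,"y": -308,"z": -21,"spin": 1.287},{"x": -419,"y": -308,"z": -21,"spin": 1.287},{"x": -419,"y": -308,"z": -21,"spin": 1.287},{"x": -419,"y": -308,"z": -21,"spin": 1.287},{"x": -419,"y": -308,"z": -21,"spin": 1.287},{"x": -419,"y": -308,"z": -21,"spin": 1.287},{"x": -419,"y": -308,"z": -21,"spin": 1.287},{"x": -419,"y": -308,"z": -21,"spin": 1.287},{"x": -419,"y": -308,"z": -21,"spin": 1.287}], "grip": 0}}

```text
t: 2.6
position: [504.4, 236.1, 239.7]
ee_rot: [0.707, 0.708, 0.0, -0.0]
wrist_force: [0.2, -0.7, -0.7]
grip_width: 93.1
grip_force: 0.0
```

```bash
cat >> h.py <<'E'
from scipy.optimize import minimize
def hull(c,cal,p,dims,z0,n=None):
    x,y,a=p; wx,ly,h=dims
    if n: t=np.linspace(0,2*np.pi,n,endpoint=False); P=np.c_[np.cos(t),np.sin(t)]*wx/2
    else: P=np.array([[-1,-1],[1,-1],[1,1],[-1,1]])*[wx/2,ly/2]
    P=P@np.array([[np.cos(a),np.sin(a)],[-np.sin(a),np.cos(a)]])+[x,y]
    X=np.vstack([np.c_[P,np.full(len(P),z0)],np.c_[P,np.full(len(P),z0+h)]])
    return cv2.convexHull(proj(c,X,cal).astype(np.float32))[:,0]
def fit(c,cal,mask,p0,dims,z0,n=None):
    "fit footprint pose so that the projected solid matches the mask silhouette"
    S=4; ys,xs=np.nonzero(mask); o=np.array([xs.min()-15,ys.min()-15]); m=mask[max(o[1],0):ys.max()+16,max(o[0],0):xs.max()+16]; o=np.maximum(o,0)
    M=cv2.resize(m.astype(np.float32),None,fx=S,fy=S,interpolation=cv2.INTER_LINEAR); M=(M>.5)
    def cost(p):
        q=np.zeros(M.shape,np.uint8); H=(hull(c,cal,p,dims,z0,n)-o+.5)*S-.5
        cv2.fillConvexPoly(q,np.round(H*256).astype(np.int32),1,shift=8); q=q>0
        return 1-(q&M).sum()/(q|M).sum()
    best=None
    for da in ([0] if n else np.linspace(-.4,.4,5)):
        q0=np.array([p0[0],p0[1],p0[2]+da]); sim=np.vstack([q0]+[q0+v for v in np.diag([6,6,.15])])
        r=minimize(cost,q0,method='Nelder-Mead',options=dict(initial_simplex=sim,xatol=.02,fatol=1e-5,maxiter=300))
        if best is None or r.fun<best.fun: best=r
    return best.x,1-best.fun
DIM={'cover_long':(55,121,50),'cover_short':(51,99,32),'cover_square':(60,60,62),'cover_round':(50,50,52)}
def orange(im):
    h=cv2.cvtColor(im,cv2.COLOR_RGB2HSV).astype(int); return (h[...,0]>=4)&(h[...,0]<=19)&(h[...,1]>170)&(h[...,2]>40)
def blob(m,uv,close=5):
    m=cv2.morphologyEx(m.astype(np.uint8),cv2.MORPH_CLOSE,np.ones((close,close)))
    n,l=cv2.connectedComponents(m); yy,xx=np.nonzero(m); i=np.argmin((xx-uv[0])**2+(yy-uv[1])**2); return l==l[yy[i],xx[i]]
E
python3 - <<'E'
from h import *
G={'cover_long':(570,148,-.1),'cover_short':(578,301,.1),'cover_square':(434,295,-.1),'cover_round':(440,134,0)}
for c in ['wrist','top','side']:
    cal=manip.calibration(c); im=snap(c); O=orange(im); dbg=im.copy()
    for k,g in G.items():
        uv=proj(c,[[g[0],g[1],DIM[k][2]]],cal)[0]; m=blob(O,uv)
        x,s=fit(c,cal,m,g,DIM[k],3,24 if k=='cover_round' else None); print(c,k,x.round(3),round(s,3),m.sum())
        cv2.polylines(dbg,[np.round(hull(c,cal,x,DIM[k],3)).astype(np.int32)],True,(0,0,255),1)
    if c=='wrist':
        for k in G:
            for d in manip.spot_point(c,k): print(k,round(d['conf'],2),w(c,d['point'],cal).round())
        cv2.imwrite('pics/w1.png',dbg[:,:,::-1])
E
```

```text
wrist cover_long [ 5.70e+02  1.48e+02 -5.00e-01] 0.0 1
wrist cover_short [ 5.78e+02  3.01e+02 -3.00e-01] 0.0 1
wrist cover_square [434.  295.   -0.5] 0.0 1
wrist cover_round [4.42094e+02 1.38280e+02 6.60000e-02] 0.002 1
cover_long 0.67 [567. 149.   6.]
cover_short 0.76 [576. 300.   5.]
cover_square 0.92 [435. 289.   2.]
cover_square 0.91 [243. 269.   2.]
cover_round 0.71 [441. 129.   3.]
cover_round 0.32 [ 578. -115.    6.]
top cover_long [480.169 141.92    1.464] 0.09 49
top cover_short [ 5.78e+02  3.01e+02 -3.00e-01] 0.0 31
top cover_square [444.179 278.365  -0.566] 0.056 31
top cover_round [440. 134.   0.] 0.0 49
side cover_long [ 5.69224e+02  1.52598e+02 -1.84000e-01] 0.622 2198
side cover_short [5.76954e+02 3.03570e+02 2.34000e-01] 0.365 2198
side cover_square [ 4.34393e+02  2.92629e+02 -1.70000e-01] 0.956 959
side cover_round [4.41079e+02 1.37911e+02 1.26000e-01] 0.95 574
```

View pics/w1.png

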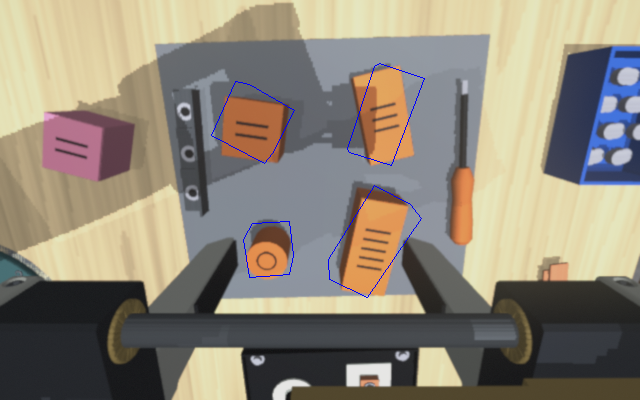

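The wrist view shows all four covers well: square (255,128), short (385,115), round (267,250) and long (375,245). The colour threshold was too strict, because saturation is lower here. I'll loosen it.

```bash
cat >> h.py <<'E'
def orange(im):
    h=cv2.cvtColor(im,cv2.COLOR_RGB2HSV).astype(int); return (h[...,0]>=3)&(h[...,0]<=20)&(h[...,1]>120)&(h[...,2]>35)
def window(c,cal,g,d,z0=3,r=14):
    q=np.zeros((400,640),np.uint8); cv2.fillConvexPoly(q,np.round(hull(c,cal,g,d,z0)).astype(np.int32),1)
    return cv2.dilate(q,np.ones((2*r+1,2*r+1)))>0
E
python3 - <<'E'
from h import *
G={'cover_long':(570,148,-.2),'cover_short':(577,301,.2),'cover_square':(434,293,-.1),'cover_round':(440,134,0)}
for c in ['wrist','top','side']:
    cal=manip.calibration(c); im=snap(c); O=orange(im); dbg=im.copy()
    for k,g in G.items():
        uv=proj(c,[[g[0],g[1],DIM[k][2]]],cal)[0]; m=blob(O&window(c,cal,g,DIM[k],r=14 if c=='wrist' else 7),uv,5 if c=='wrist' else 3)
        x,s=fit(c,cal,m,g,DIM[k],3,24 if k=='cover_round' else None); print(c,k,x.round(3),round(s,3),m.sum())
        cv2.polylines(dbg,[np.round(hull(c,cal,x,DIM[k],3)).astype(np.int32)],True,(0,0,255),1)
    cv2.imwrite('pics/d2%s.png'%c,dbg[:,:,::-1])
E
```

```text
wrist cover_long [ 5.69184e+02  1.46112e+02 -1.58000e-01] 0.946 5059
wrist cover_short [5.76789e+02 2.99642e+02 2.46000e-01] 0.946 4281
wrist cover_square [ 4.34764e+02  2.88172e+02 -1.18000e-01] 0.945 3639
wrist cover_round [4.41256e+02 1.33388e+02 7.50000e-02] 0.912 1703
top cover_long [ 5.68137e+02  1.41321e+02 -1.75000e-01] 0.731 794Traceback (most recent call last):
  File "<stdin>", line 6, in <module>
  File "h.py", line 58, in blob
    n,l=cv2.connectedComponents(m); yy,xx=np.nonzero(m); i=np.argmin((xx-uv[0])**2+(yy-uv[1])**2); return l==l[yy[i],xx[i]]
                                                           ~~~~~~~~~^^^^^^^^^^^^^^^^^^^^^^^^^^^^^
    return _wrapfunc(a, 'argmin', axis=axis, out=out, **kwds)
    return bound(*args, **kwds)
ValueError: attempt to get argmin of an empty sequence
```

Run:
```python
from h import *
G={'cover_long':(569.2,146.1,-.158),'cover_short':(576.8,299.6,.246),'cover_square':(434.8,288.2,-.118),'cover_round':(441.3,133.4,0)}
c='wrist';cal=manip.calibration(c); im=snap(c); O=orange(im)
out=cv2.resize(im[50:310,190:450],None,fx=2.3,fy=2.3)
for k,g in G.items():
    m=blob(O&window(c,cal,g,DIM[k]),proj(c,[[g[0],g[1],DIM[k][2]]],cal)[0]).astype(np.uint8)
    cs,_=cv2.findContours(m,cv2.RETR_EXTERNAL,cv2.CHAIN_APPROX_NONE)
    for q in cs: cv2.polylines(out,[np.round((q-[190,50]+.5)*2.3).astype(np.int32)],True,(0,255,0),1)
    cv2.polylines(out,[np.round((hull(c,cal,g,DIM[k],3,24 if k=='cover_round' else None)-[190,50]+.5)*2.3).astype(np.int32)],True,(0,0,255),1)
cv2.imwrite('pics/w3.png',out[:,:,::-1])
```

```text
(no output)
```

View pics/w3.png

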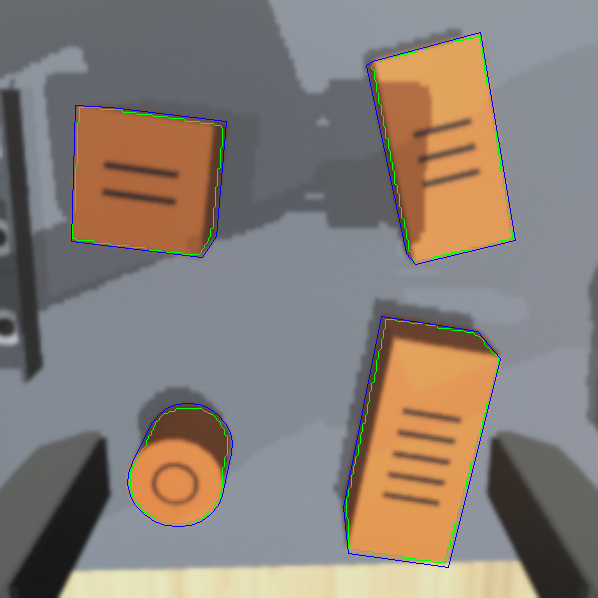

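The fits match the outlines closely. Next, the same view over the carrier.

Call:
{"name": "step_arm", "arguments": {"rows": [{"x": -410,"y": 20,"z": 0},{"x": -410,"y": 20,"z": 0},{"x": -410,"y": 20,"z": 0},{"x": -410,"y": 20,"z": 0},{"x": -410,"y": 20,"z": 0},{"x": -410,"y": 20,"z": 0},{"x": -410,"y": 20,"z": 0},{"x": -410,"y": 20,"z": 0},{"x": -410,"y": 20,"z": 0},{"x": -410,"y": 20,"z": 0}]}}

```text
schema error: expected keys x, y, z, spin
```

Run:
```python
from h import *
print(manip.sense()['position'],manip.sense()['qvel'].round(3))
c='wrist';cal=manip.calibration(c); im=snap(c,'w4.png')
for k in ['fuse','shunt','relay','post']:
    for d in manip.spot_point(c,k): print(k,round(d['conf'],2),w(c,d['point'],cal).round())
G={'cover_long':(569.2,149,-.158),'cover_short':(576.8,301,.246),'cover_square':(434.8,290,-.118),'cover_round':(441.3,135,0)}
for c in ['top','side']:
    cal=manip.calibration(c); im=snap(c); O=orange(im)
    for k,g in G.items():
        try:
            m=blob(O&window(c,cal,g,DIM[k],r=6),proj(c,[[g[0],g[1],DIM[k][2]]],cal)[0],3)
            x,s=fit(c,cal,m,g,DIM[k],3,24 if k=='cover_round' else None); print(c,k,x.round(3),round(s,3),m.sum())
        except Exception as e: print(c,k,e)
```

```text
[504.99091263 234.9987126  239.64588013] [-0.001 -0.     0.002  0.002  0.001 -0.001]
shunt 0.71 [ 583. -115.    9.]
post 0.91 [ 463. -122.    9.]
top cover_long [ 5.68079e+02  1.39049e+02 -1.85000e-01] 0.729 791
top cover_short attempt to get argmin of an empty sequence
top cover_square [441.189 283.033  -0.641] 0.099 60
top cover_round [4.40451e+02 1.31948e+02 1.18000e-01] 0.32 101
side cover_long [ 5.69153e+02  1.52064e+02 -1.77000e-01] 0.909 1541
side cover_short [5.77172e+02 3.03619e+02 2.39000e-01] 0.828 982
side cover_square [ 4.34117e+02  2.92690e+02 -1.46000e-01] 0.971 1003
side cover_round [4.41354e+02 1.38565e+02 2.00000e-02] 0.971 595
```

View pics/w4.png

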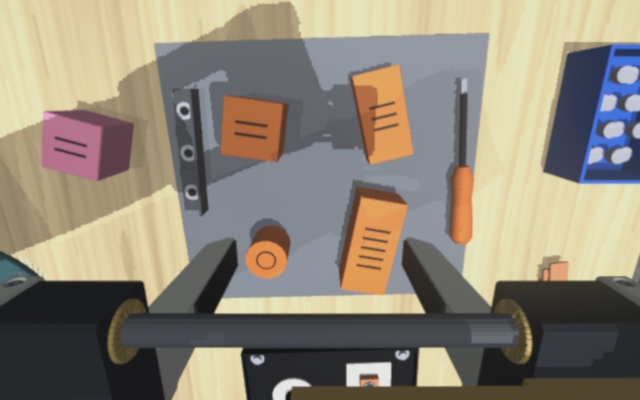

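The move was refused because the spin key is required, so this is the same mat view as before. I'll repeat it with spin.

Call:
{"name": "step_arm", "arguments": {"rows": [{"x": -410,"y": 20,"z": 0,"spin": 0},{"x": -410,"y": 20,"z": 0,"spin": 0},{"x": -410,"y": 20,"z": 0,"spin": 0},{"x": -410,"y": 20,"z": 0,"spin": 0},{"x": -410,"y": 20,"z": 0,"spin": 0},{"x": -410,"y": 20,"z": 0,"spin": 0},{"x": -410,"y": 20,"z": 0,"spin": 0},{"x": -410,"y": 20,"z": 0,"spin": 0},{"x": -410,"y": 20,"z": 0,"spin": 0},{"x": -410,"y": 20,"z": 0,"spin": 0}]}}

```text
t: 4.7
position: [525.1, -174.0, 239.8]
ee_rot: [0.707, 0.708, 0.0, 0.0]
wrist_force: [-1.4, -0.2, 0.0]
grip_width: 93.2
grip_force: 0.0
```

Run:
```python
from h import *
print(manip.sense()['position'],manip.sense()['qvel'].round(3))
c='wrist';cal=manip.calibration(c); im=snap(c,'w5.png')
for k in ['fuse','shunt','relay','post']:
    for d in manip.spot_point(c,k): print(k,round(d['conf'],2),w(c,d['point'],cal).round())
G={'cover_long':(569.2,149,-.158),'cover_short':(576.8,301,.246),'cover_square':(434.8,290,-.118),'cover_round':(441.3,135,0)}
for c in ['top']:
    cal=manip.calibration(c); im=snap(c); O=orange(im)
    for k,g in G.items():
        try:
            m=blob(O&window(c,cal,g,DIM[k],r=6),proj(c,[[g[0],g[1],DIM[k][2]]],cal)[0],3)
            x,s=fit(c,cal,m,g,DIM[k],3,24 if k=='cover_round' else None); print(c,k,x.round(3),round(s,3),m.sum())
        except Exception as e: print(c,k,e)
```

```text
[ 525.11240918 -174.03070814  239.81017729] [ 0.001 -0.002 -0.002 -0.    -0.001 -0.   ]
fuse 0.84 [ 468. -279.   13.]
shunt 0.97 [ 580. -116.    8.]
relay 0.75 [ 590. -276.    7.]
post 0.87 [ 465. -124.   12.]
top cover_long [ 5.69110e+02  1.48805e+02 -1.80000e-01] 0.919 999
top cover_short [5.77446e+02 3.01623e+02 2.28000e-01] 0.902 723
top cover_square [ 4.34609e+02  2.89562e+02 -1.64000e-01] 0.894 577
top cover_round [4.41809e+02 1.35239e+02 3.90000e-02] 0.872 276
```

View pics/w5.png

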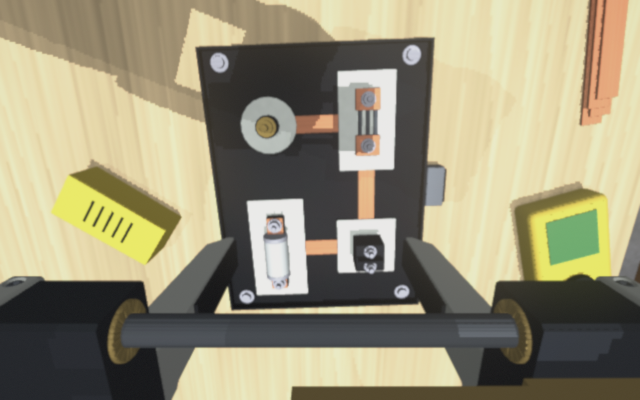

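The wrist view shows the fuse pad (277,247), shunt pad (367,120), relay pad (367,245) and post pad (268,124). I'll fit the pads in all three cameras.

```bash
cat >> h.py <<'E'
PAD={'fuse':(71,137,4),'shunt':(67,115,4),'relay':(76,76,4),'post':(66,66,4)}
def white(im):
    h=cv2.cvtColor(im,cv2.COLOR_RGB2HSV).astype(int); return (h[...,1]<70)&(h[...,2]>85)
def padfit(c,cal,im,k,g,r):
    m=white(im)&window(c,cal,g,PAD[k],10,r); m=cv2.morphologyEx(m.astype(np.uint8),cv2.MORPH_OPEN,np.ones((3,3)))
    n,l,st,_=cv2.connectedComponentsWithStats(m); l=l==1+np.argmax(st[1:,4])
    p=np.argwhere(l)[:,::-1].astype(np.int32); q=np.zeros(m.shape,np.uint8); cv2.fillConvexPoly(q,cv2.convexHull(p),1)
    return fit(c,cal,q>0,g,PAD[k],10,32 if k=='post' else None)
E
python3 - <<'E'
from h import *
G={'fuse':(470,-279,0),'shunt':(580,-114,0),'relay':(590,-274,0),'post':(466,-120,0)}
for c in ['wrist','top','side']:
    cal=manip.calibration(c); im=snap(c); dbg=im.copy()
    for k,g in G.items():
        x,s=padfit(c,cal,im,k,g,12 if c=='wrist' else 6); print(c,k,x.round(3),round(s,3))
        cv2.polylines(dbg,[np.round(hull(c,cal,x,PAD[k],10)).astype(np.int32)],True,(0,0,255),1)
    if c=='wrist': cv2.imwrite('pics/w6.png',cv2.resize(dbg[30:310,190:450],None,fx=2.1,fy=2.1)[:,:,::-1])
E
```

```text
wrist fuse [ 4.71523e+02 -2.80587e+02  4.40000e-02] 0.941
wrist shunt [ 5.81797e+02 -1.15783e+02  4.10000e-02] 0.944
wrist relay [ 5.87622e+02 -2.77209e+02  1.60000e-02] 0.93
wrist post [ 4.65202e+02 -1.21428e+02  1.35000e-01] 0.962
top fuse [ 4.96529e+02 -2.72249e+02 -3.34000e-01] 0.192
top shunt [ 5.82421e+02 -1.15314e+02  4.70000e-02] 0.94
top relay [ 6.00207e+02 -2.72833e+02 -8.00000e-03] 0.203
top post [ 4.66301e+02 -1.18556e+02  3.40000e-02] 0.854
side fuse [ 4.71808e+02 -2.77902e+02  3.90000e-02] 0.978
side shunt [ 5.81890e+02 -1.13357e+02  4.60000e-02] 0.973
side relay [ 5.87508e+02 -2.73555e+02  5.00000e-02] 0.97
side post [ 4.65082e+02 -1.17966e+02  5.60000e-02] 0.933
```

View pics/w6.png

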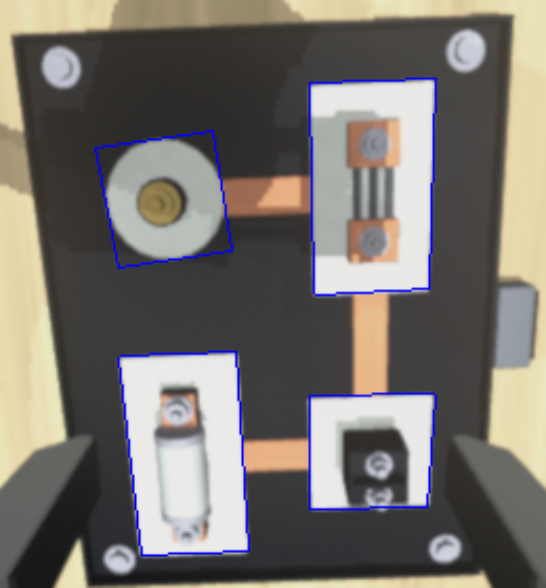

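```bash
python3 -c "
from h import *
go(569.2,149,120,-.17)"
```

```text
option spin 0.17 q6 0.43
option spin 3.312 q6 -2.72
option spin -2.971 q6 -2.72
shift [323.9  44.2 119.7] yaw now 0.0 pos [ 525.  -174.9  239.7]
```

Call:
{"name": "step_arm", "arguments": {"rows": [{"x": 324,"y": 44,"z": 100,"spin": 0.17},{"x": 324,"y": 44,"z": 100,"spin": 0.17},{"x": 324,"y": 44,"z": 100,"spin": 0.17},{"x": 324,"y": 44,"z": 100,"spin": 0.17},{"x": 324,"y": 44,"z": 100,"spin": 0.17},{"x": 324,"y": 44,"z": 100,"spin": 0.17},{"x": 324,"y": 44,"z": 110,"spin": 0.17},{"x": 324,"y": 44,"z": 120,"spin": 0.17},{"x": 324,"y": 44,"z": 120,"spin": 0.17},{"x": 324,"y": 44,"z": 120,"spin": 0.17},{"x": 324,"y": 44,"z": 120,"spin": 0.17}]}}

```text
t: 6.52
position: [569.2, 148.6, 120.2]
ee_rot: [0.765, 0.644, 0.0, 0.0]
wrist_force: [-1.6, 0.1, -0.5]
grip_width: 92.8
grip_force: 0.0
```

```bash
python3 -c "
from h import *
go(569.2,149,23,-.17)
snap('wrist','w7.png')"
```

```text
option spin -0.001 q6 0.43
option spin 3.141 q6 -2.72
option spin -3.142 q6 -2.72
shift [ 0.4 -0.2 97.2] yaw now -0.171 pos [569.2 148.6 120.2]
```

View pics/w7.png

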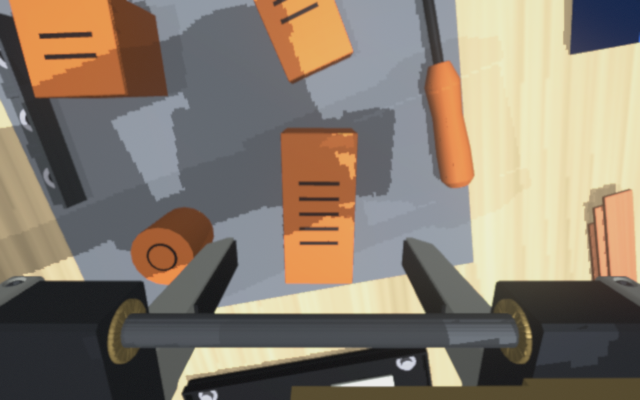

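The cover sits centred between the fingers at column 319. I'll descend and grip.

Call:
{"name": "step_arm", "arguments": {"rows": [{"x": 0,"y": 0,"z": 50,"spin": 0},{"x": 0,"y": 0,"z": 80,"spin": 0},{"x": 0,"y": 0,"z": 97,"spin": 0},{"x": 0,"y": 0,"z": 97,"spin": 0},{"x": 0,"y": 0,"z": 97,"spin": 0}]}}

```text
t: 7.2
position: [569.7, 149.2, 24.1]
ee_rot: [0.765, 0.645, 0.001, 0.0]
wrist_force: [-0.3, -0.7, 0.9]
grip_width: 93.3
grip_force: 0.0
```

Call:
{"name": "step_arm", "arguments": {"rows": [{"x": 0,"y": 0,"z": 0,"spin": 0},{"x": 0,"y": 0,"z": 0,"spin": 0},{"x": 0,"y": 0,"z": 0,"spin": 0},{"x": 0,"y": 0,"z": 0,"spin": 0},{"x": 0,"y": 0,"z": 0,"spin": 0},{"x": 0,"y": 0,"z": 0,"spin": 0},{"x": 0,"y": 0,"z": 0,"spin": 0},{"x": 0,"y": 0,"z": 0,"spin": 0}], "grip": 1, "force": 15}}

```text
t: 8.2
position: [569.0, 149.0, 22.7]
ee_rot: [0.765, 0.645, -0.0, 0.0]
wrist_force: [-1.3, 0.2, 1.2]
grip_width: 54.8
grip_force: 15.0
```

Call:
{"name": "step_arm", "arguments": {"rows": [{"x": 0,"y": 0,"z": -10,"spin": 0},{"x": 0,"y": 0,"z": -50,"spin": 0},{"x": 0,"y": 0,"z": -100,"spin": 0},{"x": 0,"y": 0,"z": -120,"spin": 0},{"x": 0,"y": 0,"z": -120,"spin": 0}]}}

```text
t: 8.82
position: [569.5, 149.1, 143.8]
ee_rot: [0.765, 0.645, 0.001, 0.001]
wrist_force: [0.4, 0.0, -1.2]
grip_width: 54.9
grip_force: 15.0
```

```bash
python3 -c "
from h import *
go(471.7,-279,160,.044)"
```

```text
option spin -0.214 q6 -0.58
option spin 2.928 q6 2.56
option spin -3.356 q6 2.56
shift [-438.4  -23.9  -16.6] yaw now -0.17 pos [569.5 149.1 143.8]
```

Call:
{"name": "step_arm", "arguments": {"rows": [{"x": -438,"y": -24,"z": 0,"spin": -0.214},{"x": -438,"y": -24,"z": 0,"spin": -0.214},{"x": -438,"y": -24,"z": 0,"spin": -0.214},{"x": -438,"y": -24,"z": 0,"spin": -0.214},{"x": -438,"y": -24,"z": 0,"spin": -0.214},{"x": -438,"y": -24,"z": 0,"spin": -0.214},{"x": -438,"y": -24,"z": 0,"spin": -0.214},{"x": -438,"y": -24,"z": 0,"spin": -0.214},{"x": -438,"y": -24,"z": 0,"spin": -0.214},{"x": -438,"y": -24,"z": 0,"spin": -0.214},{"x": -438,"y": -24,"z": 0,"spin": -0.214}]}}

```text
t: 10.2
position: [471.6, -277.5, 142.5]
ee_rot: [0.691, 0.723, 0.0, -0.0]
wrist_force: [-0.5, 0.9, -0.3]
grip_width: 54.9
grip_force: 15.0
```

Run:
```python
from h import *
s=manip.sense();p=s['position'];print(p)
for c in ['side','top','wrist']:
    cal=manip.calibration(c); im=snap(c,'h1%s.png'%c)
    g=(p[0],p[1],.044); z0=p[2]-20
    m=blob(orange(im)&window(c,cal,g,DIM['cover_long'],z0,10),proj(c,[[g[0],g[1],z0+45]],cal)[0],3)
    print(c,m.sum(),fit(c,cal,m,g,DIM['cover_long'],z0))
go(471.7,-279,85,.044)
a=cv2.imread('pics/h1side.png')[150:370,340:580];cv2.imwrite('pics/h1c.png',np.hstack([a,cv2.imread('pics/h1wrist.png')[150:370,160:480]]))
```

```text
[ 471.61013696 -277.50613629  142.46481659]
side 1982 (array([ 4.71457008e+02, -2.76432642e+02,  6.47467212e-02]), np.float64(0.5724019764105833))
top 330 (array([ 4.76020166e+02, -2.79057041e+02,  6.60754636e-02]), np.float64(0.3785379906373785))
wrist 19750 (array([ 4.72568064e+02, -2.79991726e+02,  4.37873870e-02]), np.float64(0.8764901309360954))
option spin 0.001 q6 -0.58
option spin 3.143 q6 2.56
option spin -3.141 q6 2.56
shift [-1.   0.1 57.7] yaw now 0.045 pos [ 471.5 -278.   142.7]
```

View pics/h1c.png

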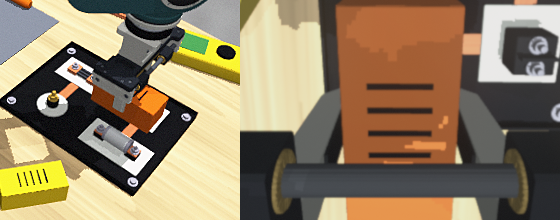

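Call:
{"name": "step_arm", "arguments": {"rows": [{"x": -1,"y": 0,"z": 40,"spin": 0},{"x": -1,"y": 0,"z": 70,"spin": 0},{"x": -1,"y": 0,"z": 90,"spin": 0},{"x": -1,"y": 0,"z": 100,"spin": 0},{"x": -1,"y": 0,"z": 106,"spin": 0},{"x": -1,"y": 0,"z": 106,"spin": 0}]}}

```text
t: 11.1
position: [471.5, -279.7, 37.0]
ee_rot: [0.691, 0.722, 0.0, 0.0]
wrist_force: [0.4, -0.6, -0.7]
grip_width: 54.9
grip_force: 15.0
```

Run:
```python
from h import *
s=manip.sense();p=s['position'];print(p,s['wrist_force'])
a=snap('side')[230:370,390:540]; b=snap('wrist')[60:400,160:480]
cv2.imwrite('pics/h2.png',np.hstack([cv2.resize(a,(480,448)),cv2.resize(b,(320,448))])[:,:,::-1])
```

```text
[ 471.47450296 -279.74011649   36.97521263] [ 0.4434941  -0.56659945 -0.71860786]
```

View pics/h2.png

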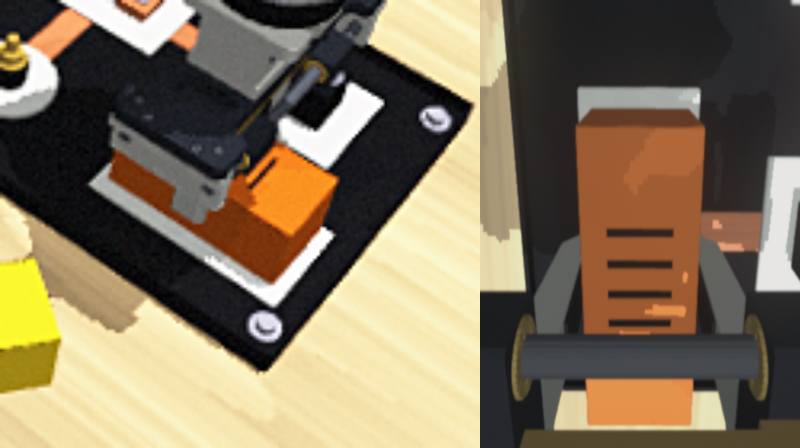

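The cover is in line with the pad, with similar margins at the ends. I'll lower it to contact and release.

Call:
{"name": "step_arm", "arguments": {"rows": [{"x": 0,"y": 0,"z": 1,"spin": 0},{"x": 0,"y": 0,"z": 2,"spin": 0},{"x": 0,"y": 0,"z": 3,"spin": 0},{"x": 0,"y": 0,"z": 3,"spin": 0}]}}

```text
t: 11.7
position: [471.3, -279.6, 33.7]
ee_rot: [0.691, 0.722, -0.0, 0.0]
wrist_force: [0.2, 0.4, 0.4]
grip_width: 54.8
grip_force: 15.0
```

Call:
{"name": "step_arm", "arguments": {"rows": [{"x": 0,"y": 0,"z": 0.5,"spin": 0},{"x": 0,"y": 0,"z": 1,"spin": 0},{"x": 0,"y": 0,"z": 1,"spin": 0}]}}

```text
t: 12.08
position: [471.3, -279.7, 33.7]
ee_rot: [0.691, 0.722, -0.0, 0.0]
wrist_force: [-5.8, 3.0, 12.9]
grip_width: 55.0
grip_force: 15.0
```

Call:
{"name": "step_arm", "arguments": {"rows": [{"x": 0,"y": 0,"z": -0.7,"spin": 0},{"x": 0,"y": 0,"z": -0.7,"spin": 0},{"x": 0,"y": 0,"z": -0.7,"spin": 0},{"x": 0,"y": 0,"z": -0.7,"spin": 0},{"x": 0,"y": 0,"z": -0.7,"spin": 0}], "grip": 0}}

```text
t: 12.7
position: [471.3, -279.6, 33.3]
ee_rot: [0.691, 0.722, -0.0, -0.0]
wrist_force: [0.3, -0.8, -0.9]
grip_width: 92.4
grip_force: 0.0
```

Call:
{"name": "step_arm", "arguments": {"rows": [{"x": 0,"y": 0,"z": -40,"spin": 0},{"x": 0,"y": 0,"z": -95,"spin": 0},{"x": 0,"y": 0,"z": -110,"spin": 0},{"x": 0,"y": 0,"z": -110,"spin": 0}]}}

```text
t: 13.2
position: [471.5, -279.8, 143.8]
ee_rot: [0.691, 0.722, 0.0, 0.001]
wrist_force: [-0.1, 1.1, -0.7]
grip_width: 93.0
grip_force: 0.0
```

Run:
```python
from h import *
go(577.0,301.5,120,.24)
```

```text
option spin -0.196 q6 0.24
option spin 2.946 q6 -2.9
option spin -3.338 q6 -2.9
shift [576.1 130.9  23.5] yaw now 0.044 pos [ 471.5 -279.8  143.8]
```

Call:
{"name": "step_arm", "arguments": {"rows": [{"x": 576,"y": 131,"z": 10,"spin": -0.196},{"x": 576,"y": 131,"z": 10,"spin": -0.196},{"x": 576,"y": 131,"z": 10,"spin": -0.196},{"x": 576,"y": 131,"z": 10,"spin": -0.196},{"x": 576,"y": 131,"z": 10,"spin": -0.196},{"x": 576,"y": 131,"z": 10,"spin": -0.196},{"x": 576,"y": 131,"z": 10,"spin": -0.196},{"x": 576,"y": 131,"z": 10,"spin": -0.196},{"x": 576,"y": 131,"z": 24,"spin": -0.196},{"x": 576,"y": 131,"z": 24,"spin": -0.196},{"x": 576,"y": 131,"z": 24,"spin": -0.196},{"x": 576,"y": 131,"z": 24,"spin": -0.196}]}}

```text
t: 14.7
position: [576.3, 300.9, 117.8]
ee_rot: [0.617, 0.787, -0.001, -0.0]
wrist_force: [0.7, -0.6, 0.8]
grip_width: 92.9
grip_force: 0.0
```

Run:
```python
from h import *
go(577.0,301.5,17,.24)
k='cover_long';g=(471.4,-279.5,.044)
for c in ['side','top']:
    cal=manip.calibration(c); im=snap(c)
    m=blob(orange(im)&window(c,cal,g,DIM[k],14,7),proj(c,[[g[0],g[1],60]],cal)[0],3)
    print(c,fit(c,cal,m,g,DIM[k],14))
c='wrist';cal=manip.calibration(c); im=snap(c); k='cover_short';g=(577,301,.24)
m=blob(orange(im)&window(c,cal,g,DIM[k]),proj(c,[[g[0],g[1],32]],cal)[0]); print(fit(c,cal,m,g,DIM[k],3))
```

```text
option spin -0.0 q6 0.24
option spin 3.142 q6 -2.9
option spin -3.142 q6 -2.9
shift [  0.5   1.  100.8] yaw now 0.24 pos [576.3 300.9 117.8]
side (array([ 4.72088484e+02, -2.77504504e+02,  3.64328898e-02]), np.float64(0.9792524005486969))
top (array([ 4.74516979e+02, -2.81952566e+02,  3.80792893e-02]), np.float64(0.9477308463915849))
(array([5.77202466e+02, 2.99157911e+02, 2.38023548e-01]), np.float64(0.969490530982105))
```

Side camera: the long cover is within 0.5 mm of its pad. Now the short cover.

Call:
{"name": "step_arm", "arguments": {"rows": [{"x": 0,"y": 1,"z": 50,"spin": 0},{"x": 0,"y": 1,"z": 85,"spin": 0},{"x": 0,"y": 1,"z": 106,"spin": 0},{"x": 0,"y": 1,"z": 106,"spin": 0},{"x": 0,"y": 1,"z": 106,"spin": 0}]}}

```text
t: 15.48
position: [578.6, 302.0, 15.0]
ee_rot: [0.617, 0.787, 0.001, 0.0]
wrist_force: [-0.5, -0.1, -0.5]
grip_width: 92.8
grip_force: 0.0
```

Call:
{"name": "step_arm", "arguments": {"rows": [{"x": 0,"y": 0,"z": 0,"spin": 0},{"x": 0,"y": 0,"z": 0,"spin": 0},{"x": 0,"y": 0,"z": 0,"spin": 0},{"x": 0,"y": 0,"z": 0,"spin": 0},{"x": 0,"y": 0,"z": 0,"spin": 0},{"x": 0,"y": 0,"z": 0,"spin": 0},{"x": 0,"y": 0,"z": 0,"spin": 0},{"x": 0,"y": 0,"z": 0,"spin": 0}], "grip": 1, "force": 15}}

```text
t: 16.48
position: [577.8, 301.8, 13.4]
ee_rot: [0.617, 0.787, -0.0, -0.0]
wrist_force: [-0.9, -0.7, 0.8]
grip_width: 51.0
grip_force: 15.0
```

Call:
{"name": "step_arm", "arguments": {"rows": [{"x": 0,"y": 0,"z": -10,"spin": 0},{"x": 0,"y": 0,"z": -50,"spin": 0},{"x": 0,"y": 0,"z": -100,"spin": 0},{"x": 0,"y": 0,"z": -120,"spin": 0},{"x": 0,"y": 0,"z": -120,"spin": 0}]}}

```text
t: 17.1
position: [578.3, 302.0, 134.7]
ee_rot: [0.617, 0.787, 0.001, 0.001]
wrist_force: [0.2, 0.3, -0.7]
grip_width: 51.0
grip_force: 15.0
```

```bash
python3 -c "
from h import *
go(582,-114.8,30,.044)"
```

```text
option spin 0.196 q6 -0.24
option spin 3.338 q6 2.9
option spin -2.946 q6 2.9
shift [-405.8  -95.7  104.3] yaw now 0.24 pos [578.3 302.  134.7]
```

Call:
{"name": "step_arm", "arguments": {"rows": [{"x": -406,"y": -96,"z": 0,"spin": 0.196},{"x": -406,"y": -96,"z": 0,"spin": 0.196},{"x": -406,"y": -96,"z": 0,"spin": 0.196},{"x": -406,"y": -96,"z": 0,"spin": 0.196},{"x": -406,"y": -96,"z": 0,"spin": 0.196},{"x": -406,"y": -96,"z": 0,"spin": 0.196},{"x": -406,"y": -96,"z": 0,"spin": 0.196},{"x": -406,"y": -96,"z": 0,"spin": 0.196},{"x": -406,"y": -96,"z": 0,"spin": 0.196},{"x": -406,"y": -96,"z": 0,"spin": 0.196},{"x": -406,"y": -96,"z": 0,"spin": 0.196}]}}

```text
t: 18.48
position: [581.1, -114.5, 133.2]
ee_rot: [0.691, 0.723, -0.0, -0.0]
wrist_force: [-1.0, -0.5, -0.4]
grip_width: 51.3
grip_force: 15.0
```

```bash
python3 -c "
from h import *
go(582,-114.8,28,.044)"
```

```text
option spin 0.001 q6 -0.24
option spin 3.143 q6 2.9
option spin -3.14 q6 2.9
shift [ -0.4   0.9 105.2] yaw now 0.045 pos [ 581.1 -114.5  133.2]
```

Call:
{"name": "step_arm", "arguments": {"rows": [{"x": -0.5,"y": 0.5,"z": 40,"spin": 0},{"x": -0.5,"y": 0.5,"z": 70,"spin": 0},{"x": -0.5,"y": 0.5,"z": 90,"spin": 0},{"x": -0.5,"y": 0.5,"z": 100,"spin": 0},{"x": -0.5,"y": 0.5,"z": 106,"spin": 0},{"x": -0.5,"y": 0.5,"z": 106,"spin": 0}]}}

```text
t: 19.23
position: [581.8, -115.9, 27.7]
ee_rot: [0.691, 0.722, 0.0, 0.0]
wrist_force: [0.6, -0.5, -0.9]
grip_width: 51.0
grip_force: 15.0
```

Run:
```python
from h import *
s=manip.sense();p=s['position'];print(p,s['wrist_force'])
a=snap('side')[170:290,360:510]; b=snap('wrist')[60:400,160:480]
cv2.imwrite('pics/h3.png',np.hstack([cv2.resize(a,(480,400)),cv2.resize(b,(320,400))])[:,:,::-1])
```

```text
[ 581.82107489 -115.90167178   27.73785438] [ 0.57007044 -0.45964442 -0.90062134]
```

View pics/h3.png

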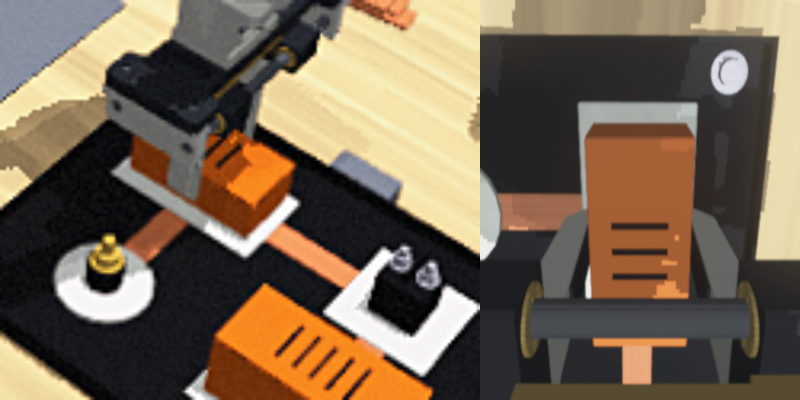

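The short cover is in line over the shunt pad, with even margins. Lowering it now.

Call:
{"name": "step_arm", "arguments": {"rows": [{"x": 0,"y": 0,"z": 1,"spin": 0},{"x": 0,"y": 0,"z": 2,"spin": 0},{"x": 0,"y": 0,"z": 3,"spin": 0},{"x": 0,"y": 0,"z": 3.6,"spin": 0},{"x": 0,"y": 0,"z": 3.6,"spin": 0}]}}

```text
t: 19.95
position: [581.6, -115.9, 24.3]
ee_rot: [0.691, 0.723, 0.0, 0.0]
wrist_force: [-4.0, 1.4, 6.7]
grip_width: 50.7
grip_force: 15.0
```

Call:
{"name": "step_arm", "arguments": {"rows": [{"x": 0,"y": 0,"z": -0.3,"spin": 0},{"x": 0,"y": 0,"z": -0.3,"spin": 0},{"x": 0,"y": 0,"z": -0.3,"spin": 0},{"x": 0,"y": 0,"z": -0.3,"spin": 0},{"x": 0,"y": 0,"z": -0.3,"spin": 0}], "grip": 0}}

```text
t: 20.58
position: [581.6, -115.8, 24.0]
ee_rot: [0.691, 0.722, -0.0, -0.0]
wrist_force: [0.3, -0.0, 0.1]
grip_width: 92.0
grip_force: 0.0
```

Call:
{"name": "step_arm", "arguments": {"rows": [{"x": 0,"y": 0,"z": -40,"spin": 0},{"x": 0,"y": 0,"z": -95,"spin": 0},{"x": 0,"y": 0,"z": -110,"spin": 0},{"x": 0,"y": 0,"z": -110,"spin": 0}]}}

```text
t: 21.08
position: [581.9, -115.9, 134.6]
ee_rot: [0.691, 0.722, 0.0, 0.001]
wrist_force: [0.8, 0.3, -0.1]
grip_width: 92.8
grip_force: 0.0
```

Run:
```python
from h import *
k='cover_short';g=(581.6,-115.9,.044)
go(434.5,290.2,120,-.14)
```

```text
option spin 0.184 q6 0.73
option spin 3.326 q6 -2.41
option spin -2.958 q6 -2.41
shift [ 412.2 -129.4   14.3] yaw now 0.044 pos [ 581.9 -115.9  134.6]
```

Call:
{"name": "step_arm", "arguments": {"rows": [{"x": 412,"y": -129,"z": 14,"spin": -1.386},{"x": 412,"y": -129,"z": 14,"spin": -1.386},{"x": 412,"y": -129,"z": 14,"spin": -1.386},{"x": 412,"y": -129,"z": 14,"spin": -1.386},{"x": 412,"y": -129,"z": 14,"spin": -1.386},{"x": 412,"y": -129,"z": 14,"spin": -1.386},{"x": 412,"y": -129,"z": 14,"spin": -1.386},{"x": 412,"y": -129,"z": 14,"spin": -1.386},{"x": 412,"y": -129,"z": 14,"spin": -1.386},{"x": 412,"y": -129,"z": 14,"spin": -1.386},{"x": 412,"y": -129,"z": 14,"spin": -1.386},{"x": 412,"y": -129,"z": 14,"spin": -1.386}]}}

```text
t: 22.58
position: [434.8, 289.7, 120.0]
ee_rot: [0.071, 0.997, -0.0, -0.0]
wrist_force: [-0.0, -0.0, -0.5]
grip_width: 93.0
grip_force: 0.0
```

Run:
```python
from h import *
go(434.5,290.2,35,np.pi/2-.14)
k='cover_short';g=(581.6,-115.9,.044)
for c in ['side','top']:
    cal=manip.calibration(c); im=snap(c)
    m=blob(orange(im)&window(c,cal,g,DIM[k],14,5),proj(c,[[g[0],g[1],46]],cal)[0],3)
    print(c,fit(c,cal,m,g,DIM[k],14))
c='wrist';cal=manip.calibration(c); im=snap(c); k='cover_square';g=(434.5,290,-.14)
m=blob(orange(im)&window(c,cal,g,DIM[k]),proj(c,[[g[0],g[1],62]],cal)[0]); print(fit(c,cal,m,g,DIM[k],3))
```

```text
option spin -0.002 q6 -0.84
option spin 3.139 q6 2.3
option spin -3.144 q6 2.3
shift [ 0.4  0.5 85. ] yaw now 1.429 pos [434.8 289.7 120. ]
side (array([ 5.82900431e+02, -1.13345919e+02,  5.31664719e-02]), np.float64(0.9736475735879078))
top (array([ 5.84783710e+02, -1.17197809e+02,  4.04285175e-02]), np.float64(0.9361141262211196))
(array([ 4.35515964e+02,  2.87685453e+02, -1.43269830e-01]), np.float64(0.9596848070172594))
```

The short cover is within 1 mm. Now the square one.

Call:
{"name": "step_arm", "arguments": {"rows": [{"x": 0,"y": 0,"z": 50,"spin": 0},{"x": 0,"y": 0,"z": 75,"spin": 0},{"x": 0,"y": 0,"z": 85,"spin": 0},{"x": 0,"y": 0,"z": 85,"spin": 0},{"x": 0,"y": 0,"z": 85,"spin": 0}]}}

```text
t: 23.35
position: [435.2, 290.4, 36.4]
ee_rot: [0.07, 0.998, 0.0, 0.001]
wrist_force: [-0.1, -0.3, -0.1]
grip_width: 92.8
grip_force: 0.0
```

Call:
{"name": "step_arm", "arguments": {"rows": [{"x": 0,"y": 0,"z": 0,"spin": 0},{"x": 0,"y": 0,"z": 0,"spin": 0},{"x": 0,"y": 0,"z": 0,"spin": 0},{"x": 0,"y": 0,"z": 0,"spin": 0},{"x": 0,"y": 0,"z": 0,"spin": 0},{"x": 0,"y": 0,"z": 0,"spin": 0},{"x": 0,"y": 0,"z": 0,"spin": 0},{"x": 0,"y": 0,"z": 0,"spin": 0}], "grip": 1, "force": 15}}

```text
t: 24.35
position: [434.6, 290.1, 35.1]
ee_rot: [0.07, 0.998, -0.0, 0.0]
wrist_force: [-1.7, 0.1, 2.7]
grip_width: 59.9
grip_force: 15.0
```

Run:
```python
from h import *
print(manip.sense()['position'])
k='cover_square';g=(434.5,290,-.14)
c='side';cal=manip.calibration(c); im=snap(c,'sq.png')
```

```text
[434.61877268 290.07170589  35.12586528]
```

Call:
{"name": "step_arm", "arguments": {"rows": [{"x": 0,"y": 0,"z": -10,"spin": 0},{"x": 0,"y": 0,"z": -50,"spin": 0},{"x": 0,"y": 0,"z": -100,"spin": 0},{"x": 0,"y": 0,"z": -125,"spin": 0},{"x": 0,"y": 0,"z": -125,"spin": 0}]}}

```text
t: 25.02
position: [435.3, 290.5, 162.3]
ee_rot: [0.07, 0.998, 0.001, 0.001]
wrist_force: [0.3, 0.3, -1.0]
grip_width: 59.6
grip_force: 15.0
```

```bash
python3 -c "
from h import *
go(587.3,-275.8,160,np.pi/2+.044)"
```

```text
option spin -0.185 q6 -2.05
option spin 2.957 q6 1.09
option spin -3.326 q6 1.09
shift [-230.  -539.4    1.7] yaw now 1.43 pos [435.3 290.5 162.3]
```

Call:
{"name": "step_arm", "arguments": {"rows": [{"x": -230,"y": -539,"z": 2,"spin": -0.185},{"x": -230,"y": -539,"z": 2,"spin": -0.185},{"x": -230,"y": -539,"z": 2,"spin": -0.185},{"x": -230,"y": -539,"z": 2,"spin": -0.185},{"x": -230,"y": -539,"z": 2,"spin": -0.185},{"x": -230,"y": -539,"z": 2,"spin": -0.185},{"x": -230,"y": -539,"z": 2,"spin": -0.185},{"x": -230,"y": -539,"z": 2,"spin": -0.185},{"x": -230,"y": -539,"z": 2,"spin": -0.185},{"x": -230,"y": -539,"z": 2,"spin": -0.185},{"x": -230,"y": -539,"z": 2,"spin": -0.185},{"x": -230,"y": -539,"z": 2,"spin": -0.185}]}}

```text
t: 26.52
position: [586.3, -275.2, 156.9]
ee_rot: [-0.022, 1.0, 0.0, -0.001]
wrist_force: [-1.4, 0.3, 0.6]
grip_width: 60.0
grip_force: 15.0
```

Call:
{"name": "step_arm", "arguments": {"rows": [{"x": 0,"y": 0,"z": 20,"spin": 0},{"x": 0,"y": 0,"z": 40,"spin": 0},{"x": 0,"y": 0,"z": 40,"spin": 0}]}}

```text
t: 26.9
position: [585.7, -274.9, 115.2]
ee_rot: [-0.022, 1.0, 0.001, -0.002]
wrist_force: [-0.3, -0.3, 0.3]
grip_width: 59.8
grip_force: 15.0
```

```bash
python3 -c "
from h import *
go(587.3,-275.8,48.5,np.pi/2+.044)"
```

```text
option spin 0.001 q6 -2.05
option spin 3.142 q6 1.09
option spin -3.141 q6 1.09
shift [-1.8 -1.1 66.7] yaw now 1.616 pos [ 585.7 -274.9  115.2]
```

Call:
{"name": "step_arm", "arguments": {"rows": [{"x": -0.8,"y": -0.6,"z": 0,"spin": 0},{"x": -0.8,"y": -0.6,"z": 20,"spin": 0},{"x": -0.8,"y": -0.6,"z": 40,"spin": 0},{"x": -0.8,"y": -0.6,"z": 55,"spin": 0},{"x": -0.8,"y": -0.6,"z": 65,"spin": 0},{"x": -0.8,"y": -0.6,"z": 65,"spin": 0},{"x": -0.8,"y": -0.6,"z": 65,"spin": 0}]}}

```text
t: 27.78
position: [587.8, -276.6, 53.7]
ee_rot: [-0.022, 1.0, -0.0, 0.0]
wrist_force: [-0.1, -0.1, -1.0]
grip_width: 59.6
grip_force: 15.0
```

Run:
```python
from h import *
s=manip.sense();p=s['position'];print(p,s['wrist_force'])
a=snap('side')[190:310,420:570]; b=snap('wrist')[60:400,160:480]
cv2.imwrite('pics/h4.png',np.hstack([cv2.resize(a,(480,400)),cv2.resize(b,(320,400))])[:,:,::-1])
go(587.3,-275.8,46,np.pi/2+.044)
```

```text
[ 587.80085674 -276.57527025   53.66330463] [-0.0722062  -0.11841015 -1.04016785]
option spin 0.0 q6 -2.05
option spin 3.142 q6 1.09
option spin -3.141 q6 1.09
shift [0.5 0.8 7.8] yaw now 1.615 pos [ 587.8 -276.6   53.8]
```

View pics/h4.png

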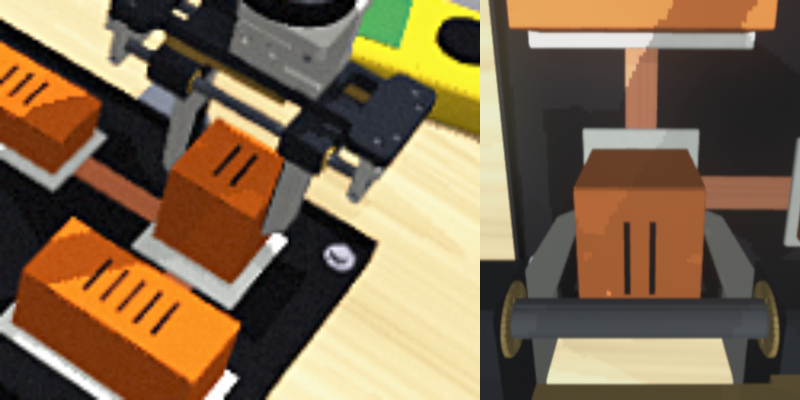

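The square cover is roughly centred over the relay pad. Lowering it with a slight correction.

Call:
{"name": "step_arm", "arguments": {"rows": [{"x": 0.4,"y": 0.6,"z": 3,"spin": 0},{"x": 0.4,"y": 0.6,"z": 5,"spin": 0},{"x": 0.4,"y": 0.6,"z": 7,"spin": 0},{"x": 0.4,"y": 0.6,"z": 7.5,"spin": 0},{"x": 0.4,"y": 0.6,"z": 7.5,"spin": 0}]}}

```text
t: 28.5
position: [587.2, -275.9, 46.1]
ee_rot: [-0.022, 1.0, -0.0, 0.0]
wrist_force: [-2.7, 1.9, 5.4]
grip_width: 59.6
grip_force: 15.0
```

Call:
{"name": "step_arm", "arguments": {"rows": [{"x": 0,"y": 0,"z": -0.2,"spin": 0},{"x": 0,"y": 0,"z": -0.2,"spin": 0},{"x": 0,"y": 0,"z": -0.2,"spin": 0},{"x": 0,"y": 0,"z": -0.2,"spin": 0},{"x": 0,"y": 0,"z": -0.2,"spin": 0}], "grip": 0}}

```text
t: 29.12
position: [587.1, -275.8, 45.7]
ee_rot: [-0.022, 1.0, -0.0, -0.0]
wrist_force: [-0.3, -0.3, -0.5]
grip_width: 92.9
grip_force: 0.0
```

Call:
{"name": "step_arm", "arguments": {"rows": [{"x": 0,"y": 0,"z": -40,"spin": 0},{"x": 0,"y": 0,"z": -90,"spin": 0},{"x": 0,"y": 0,"z": -100,"spin": 0},{"x": 0,"y": 0,"z": -100,"spin": 0}]}}

```text
t: 29.62
position: [587.2, -275.9, 145.9]
ee_rot: [-0.022, 1.0, -0.0, 0.0]
wrist_force: [-0.3, -0.1, -1.0]
grip_width: 93.0
grip_force: 0.0
```

Run:
```python
from h import *
go(441.4,135.7,120,np.pi/2-.2)
```

```text
option spin 0.244 q6 -1.07
option spin 3.386 q6 2.07
option spin -2.897 q6 2.07
shift [127.5 417.6  25.6] yaw now 1.615 pos [ 587.2 -275.9  145.9]
```

Call:
{"name": "step_arm", "arguments": {"rows": [{"x": 127.5,"y": 417.6,"z": 20,"spin": 0},{"x": 127.5,"y": 417.6,"z": 20,"spin": 0},{"x": 127.5,"y": 417.6,"z": 20,"spin": 0},{"x": 127.5,"y": 417.6,"z": 20,"spin": 0},{"x": 127.5,"y": 417.6,"z": 20,"spin": 0},{"x": 127.5,"y": 417.6,"z": 20,"spin": 0},{"x": 127.5,"y": 417.6,"z": 20,"spin": 0},{"x": 127.5,"y": 417.6,"z": 25,"spin": 0},{"x": 127.5,"y": 417.6,"z": 25,"spin": 0},{"x": 127.5,"y": 417.6,"z": 25,"spin": 0},{"x": 127.5,"y": 417.6,"z": 25,"spin": 0}]}}

```text
t: 31.0
position: [441.7, 134.7, 120.7]
ee_rot: [-0.021, 1.0, -0.0, -0.0]
wrist_force: [0.3, 0.6, -0.4]
grip_width: 92.9
grip_force: 0.0
```

Run:
```python
from h import *
go(441.4,135.7,26,np.pi/2+.044)
k='cover_square';g=(587.2,-275.9,.044)
for c in ['side','top']:
    cal=manip.calibration(c); im=snap(c)
    m=blob(orange(im)&window(c,cal,g,DIM[k],14,5),proj(c,[[g[0],g[1],70]],cal)[0],3)
    print(c,fit(c,cal,m,g,DIM[k],14))
c='wrist';cal=manip.calibration(c); im=snap(c); k='cover_round';g=(441.4,135,0)
m=blob(orange(im)&window(c,cal,g,DIM[k]),proj(c,[[g[0],g[1],50]],cal)[0]); print(fit(c,cal,m,g,DIM[k],3,24))
```

```text
option spin -0.002 q6 -1.32
option spin 3.14 q6 1.83
option spin -3.143 q6 1.83
shift [ 0.2  1.  94.7] yaw now 1.613 pos [441.7 134.7 120.7]
side (array([ 5.87890978e+02, -2.72719816e+02,  2.28103329e-02]), np.float64(0.9486597584996146))
top (array([ 5.89861618e+02, -2.76995876e+02,  3.73174611e-02]), np.float64(0.9430306054557551))
(array([4.41459708e+02, 1.33675643e+02, 6.02367018e-02]), np.float64(0.9329618721642919))
```

Call:
{"name": "step_arm", "arguments": {"rows": [{"x": 0,"y": 0.5,"z": 50,"spin": 0},{"x": 0,"y": 0.5,"z": 80,"spin": 0},{"x": 0,"y": 0.5,"z": 95,"spin": 0},{"x": 0,"y": 0.5,"z": 95,"spin": 0},{"x": 0,"y": 0.5,"z": 95,"spin": 0}]}}

```text
t: 31.78
position: [441.9, 136.4, 27.0]
ee_rot: [-0.022, 1.0, 0.0, 0.001]
wrist_force: [0.8, 0.9, 0.3]
grip_width: 93.2
grip_force: 0.0
```

Call:
{"name": "step_arm", "arguments": {"rows": [{"x": 0,"y": 0,"z": 0,"spin": 0},{"x": 0,"y": 0,"z": 0,"spin": 0},{"x": 0,"y": 0,"z": 0,"spin": 0},{"x": 0,"y": 0,"z": 0,"spin": 0},{"x": 0,"y": 0,"z": 0,"spin": 0},{"x": 0,"y": 0,"z": 0,"spin": 0},{"x": 0,"y": 0,"z": 0,"spin": 0},{"x": 0,"y": 0,"z": 0,"spin": 0},{"x": 0,"y": 0,"z": 0,"spin": 0}], "grip": 1, "force": 15}}

```text
t: 32.9
position: [441.2, 136.2, 25.8]
ee_rot: [-0.022, 1.0, -0.0, -0.0]
wrist_force: [-0.4, -0.1, 1.6]
grip_width: 50.1
grip_force: 15.0
```

Call:
{"name": "step_arm", "arguments": {"rows": [{"x": 0,"y": 0,"z": -10,"spin": 0},{"x": 0,"y": 0,"z": -50,"spin": 0},{"x": 0,"y": 0,"z": -100,"spin": 0},{"x": 0,"y": 0,"z": -125,"spin": 0},{"x": 0,"y": 0,"z": -125,"spin": 0}]}}

```text
t: 33.52
position: [442.0, 136.4, 153.1]
ee_rot: [-0.022, 1.0, 0.0, 0.002]
wrist_force: [0.7, -0.7, -1.7]
grip_width: 50.7
grip_force: 15.0
```

```bash
python3 -c "
from h import *
go(465.4,-119.7,150,np.pi/2+.044)"
```

```text
option spin 0.0 q6 -1.87
option spin 3.142 q6 1.28
option spin -3.141 q6 1.28
shift [ -12.1 -256.9    2.9] yaw now 1.615 pos [442.  136.4 153.1]
```

Call:
{"name": "step_arm", "arguments": {"rows": [{"x": -12.5,"y": -256.8,"z": 0,"spin": 0},{"x": -12.5,"y": -256.8,"z": 0,"spin": 0},{"x": -12.5,"y": -256.8,"z": 0,"spin": 0},{"x": -12.5,"y": -256.8,"z": 0,"spin": 0},{"x": -12.5,"y": -256.8,"z": 0,"spin": 0},{"x": -12.5,"y": -256.8,"z": 0,"spin": 0},{"x": -12.5,"y": -256.8,"z": 40,"spin": 0},{"x": -12.5,"y": -256.8,"z": 50,"spin": 0},{"x": -12.5,"y": -256.8,"z": 50,"spin": 0},{"x": -12.5,"y": -256.8,"z": 50,"spin": 0}]}}

```text
t: 34.78
position: [465.6, -119.5, 102.0]
ee_rot: [-0.022, 1.0, -0.0, 0.001]
wrist_force: [-0.5, -0.4, -0.6]
grip_width: 50.4
grip_force: 15.0
```

```bash
python3 -c "
from h import *
go(465.4,-119.7,41,np.pi/2+.044)"
```

```text
option spin 0.001 q6 -1.87
option spin 3.143 q6 1.28
option spin -3.141 q6 1.28
shift [ 0.3 -0.2 61. ] yaw now 1.616 pos [ 465.6 -119.5  102. ]
```

Call:
{"name": "step_arm", "arguments": {"rows": [{"x": 0,"y": 0,"z": 25,"spin": 0},{"x": 0,"y": 0,"z": 45,"spin": 0},{"x": 0,"y": 0,"z": 55,"spin": 0},{"x": 0,"y": 0,"z": 60,"spin": 0},{"x": 0,"y": 0,"z": 60,"spin": 0},{"x": 0,"y": 0,"z": 60,"spin": 0}]}}

```text
t: 35.52
position: [465.4, -119.9, 41.4]
ee_rot: [-0.022, 1.0, -0.0, 0.0]
wrist_force: [-0.6, 0.5, -0.4]
grip_width: 50.5
grip_force: 15.0
```

Run:
```python
from h import *
a=snap('side')[190:310,330:480]; b=snap('wrist')[60:400,160:480]
cv2.imwrite('pics/h5.png',np.hstack([cv2.resize(a,(480,400)),cv2.resize(b,(320,400))])[:,:,::-1])
go(465.4,-119.7,37,np.pi/2+.044)
```

```text
option spin 0.0 q6 -1.87
option spin 3.142 q6 1.28
option spin -3.141 q6 1.28
shift [-0.1  0.1  4.3] yaw now 1.615 pos [ 465.3 -119.8   41.3]
```

View pics/h5.png

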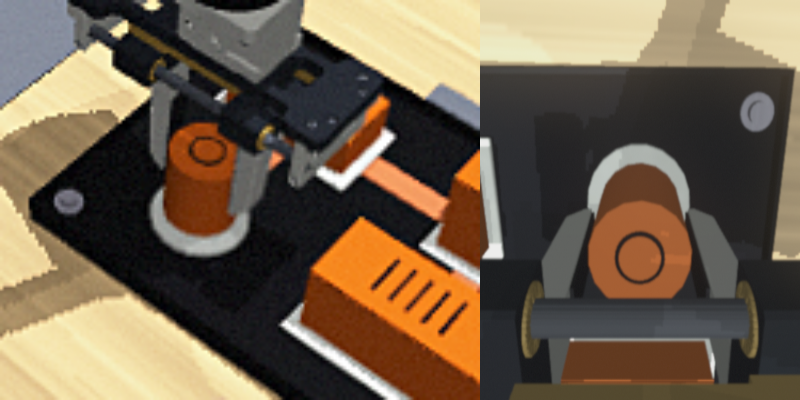

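The round cover is centred on the round pad. Lowering it.

Call:
{"name": "step_arm", "arguments": {"rows": [{"x": 0,"y": 0,"z": 2,"spin": 0},{"x": 0,"y": 0,"z": 3.5,"spin": 0},{"x": 0,"y": 0,"z": 4.5,"spin": 0},{"x": 0,"y": 0,"z": 5,"spin": 0},{"x": 0,"y": 0,"z": 5,"spin": 0}]}}

```text
t: 36.25
position: [465.2, -119.8, 36.7]
ee_rot: [-0.022, 1.0, -0.0, 0.0]
wrist_force: [-6.0, 1.8, 12.7]
grip_width: 50.4
grip_force: 15.0
```

Call:
{"name": "step_arm", "arguments": {"rows": [{"x": 0,"y": 0,"z": -0.6,"spin": 0},{"x": 0,"y": 0,"z": -0.6,"spin": 0},{"x": 0,"y": 0,"z": -0.6,"spin": 0},{"x": 0,"y": 0,"z": -0.6,"spin": 0},{"x": 0,"y": 0,"z": -0.6,"spin": 0}], "grip": 0}}

```text
t: 36.88
position: [465.0, -119.8, 36.3]
ee_rot: [-0.022, 1.0, -0.0, -0.0]
wrist_force: [-0.6, -0.2, -0.0]
grip_width: 92.1
grip_force: 0.0
```

Call:
{"name": "step_arm", "arguments": {"rows": [{"x": 0,"y": 0,"z": -40,"spin": 0},{"x": 0,"y": 0,"z": -90,"spin": 0},{"x": 0,"y": 0,"z": -150,"spin": 0},{"x": 0,"y": 200,"z": -180,"spin": 0},{"x": 0,"y": 300,"z": -180,"spin": 0},{"x": 0,"y": 300,"z": -180,"spin": 0},{"x": 0,"y": 300,"z": -180,"spin": 0},{"x": 0,"y": 300,"z": -180,"spin": 0},{"x": 0,"y": 300,"z": -180,"spin": 0},{"x": 0,"y": 300,"z": -180,"spin": 0},{"x": 0,"y": 300,"z": -180,"spin": 0}]}}

```text
t: 38.25
position: [452.0, 178.8, 216.2]
ee_rot: [-0.021, 1.0, -0.0, -0.0]
wrist_force: [0.3, -0.0, 0.0]
grip_width: 93.0
grip_force: 0.0
```

Run:
```python
from h import *
G={'cover_long':(471.4,-279.6,.044),'cover_short':(581.6,-115.8,.044),'cover_square':(587.1,-275.8,.044),'cover_round':(465.2,-119.8,0)}
for c in ['side','top']:
    cal=manip.calibration(c); im=snap(c,'end'+c+'.png'); O=orange(im)
    for k,g in G.items():
        m=blob(O&window(c,cal,g,DIM[k],14,5),proj(c,[[g[0],g[1],12+DIM[k][2]]],cal)[0],3)
        x,s=fit(c,cal,m,g,DIM[k],14,24 if k=='cover_round' else None); print(c,k,x.round(3),round(s,3))
a=cv2.imread('pics/endside.png')[170:370,310:550];cv2.imwrite('pics/endc.png',cv2.resize(a,(720,600)))
```

```text
side cover_long [ 4.72381e+02 -2.77412e+02  4.00000e-02] 0.979
side cover_short [ 5.82853e+02 -1.13372e+02  5.30000e-02] 0.973
side cover_square [ 5.87858e+02 -2.72814e+02  2.30000e-02] 0.95
side cover_round [ 4.66387e+02 -1.16197e+02  7.70000e-02] 0.836
top cover_long [ 4.74583e+02 -2.81945e+02  3.90000e-02] 0.95
top cover_short [ 5.84722e+02 -1.17210e+02  5.10000e-02] 0.935
top cover_square [ 5.89750e+02 -2.76981e+02  3.80000e-02] 0.945
top cover_round [ 4.67394e+02 -1.20611e+02  9.70000e-02] 0.893
```

View pics/endc.png

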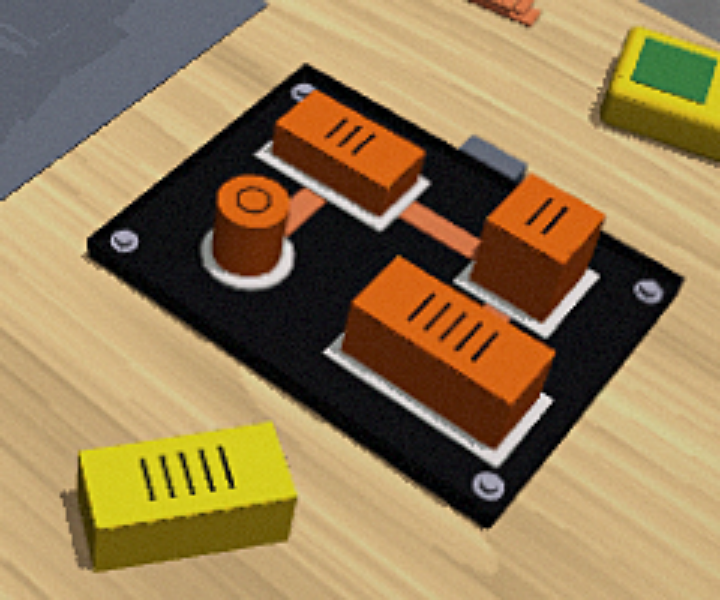

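All four covers sit flat and centred on their pads, and the gripper is clear. Handing in.

```bash
python3 -c "
from station import manip
print(manip.job_done())"
```

```text
the job is handed in; nothing more can be done
None
```

All four covers were placed in the order asked and the job was handed in at about 38 s; by the side camera, each sits within about 2 mm of its pad's centre, and the screwdriver, bracket and look-alikes were left alone.

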